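# Make up a lot for the wire bonder on its two trays

### The arm

A 7-joint arm with a two-finger parallel gripper is mounted at the origin on the work surface; the furniture and walls round the work are solid. World frame = base frame: x ahead of the robot, y to its left, z up, the work surface at z = 0. Lengths are in m, angles in degrees, forces in N, time in s.
With the tool pointing down it reaches from about 0.425 to 0.875 m from the base axis. Payload 4.7 kg.
Tool frame: the origin (TCP) lies on the centre line of the jaws, within the pads' length; the fingertips stand 8 mm ahead of it and the grasp point (between the pads) lies 11 mm behind it; z points along the fingers, y is the direction in which the jaws open and shut (so a half turn about z gives the same grasp; the last joint's range is limited). The gripper opens to 87 mm and grips with 3 to 60 N. Pads are 19 mm wide; open, the fingers measure 117 mm over their backs; the gripper's body (75 mm by 190 mm) begins 51 mm behind the grasp point.
Start: joints at [71.396, 18.392, -4.016, 83.108, 1.295, 78.541, -3.26], TCP at [0.216, -0.613, 0.204] pointing down, gripper open.
Joint ranges: [-163.93, 163.93], [-17.29, 119.83], [-79.2, 71.16], [3.27, 140.29], [-89.18, 269.18], [5.43, 117.66], [-154.24, 154.24]. Speed limits (degrees/s): [147.25, 147.25, 180, 180, 180, 180, 180].

### API

Orientations are given as [roll, pitch, yaw] about the fixed x, y, z axes, in that order (R = Rz(yaw) Ry(pitch) Rx(roll)).
In Python, from cell import env gives the robot as it stands. The module is installed in compiled form; this text tells all that it offers.
- The arm moves only by the tool move_arm, never from a script. Its argument "steps" is a list of rows, each a list of 2 entries, a list of its own where there are three numbers: the shift along the tool's x, y, z in m, then the turn about the tool's z in rad. A call has 1 to 20 rows; each row is the pose to reach, as a shift and turn from the pose commanded when the call began, along the tool's axes at that moment; what a row does not reach only later rows make up. A row lasts 1/8 s, in which the tool goes at most 62.5 mm and 10.7 degrees, less where a joint would pass 70% of its speed; a pose out of reach is approached as far as the arm can. A call with a gripper value outside its range is refused whole. "hand" is the closure, from -1 (fully open) to 1 (shut), set as the call begins (left out, the last holds). The fingers move at their own pace and stop on an object; "squeeze" is the grip in N (left out, the last holds). Time passes only in rows, so rows that repeat a pose let the fingers close. It gives the time, the measured TCP pose, the force and the opening at its end, in the units of the state.
- env.get_obs(): the state, without advancing time (a new reading comes with each control period).
- env.read_camera(name): name is "side" or "top"; returns (picture, depth): 420x560x3 uint8, red, green, blue; 420x560 float32, m along the optical axis (not along the pixel's ray), 0 where there is no reading.
- env.calibration(name): a dict with "intrinsics" (3x3 intrinsics, pixels), "D" ([k1, k2, p1, p2, k3] as OpenCV has them; the pictures are not rectified), "position" and "orientation" of the camera in the world. Camera axes: x right, y up, looking along -z (the intrinsics and any distortion apply to the point x, -y, -z); pixel columns grow to the right and rows downward; lengths in m; the calibration is good to about 2 mm. A picture is of the moment at which its call begins. calibration takes no time and is no camera call.
- env.sign_off(): hands the job in, once; it reports no verdict.
Trained networks look in the newest picture that a camera, given by its name, has taken for a name from the list of things; names that differ only in an ending like _2 or _b are one class to them, and where a whole thing is asked for, a point or a joint stands for the part that bears it (a point fixed in the world has none). Each returns a list of dicts, best first, with "conf" (0 to 1); they miss things now and then, are a little off and sometimes report something else, mostly with a low value. They report only what shows in the picture. A call takes as long as a camera call.
- env.cut_out(camera, query): "region" (420x560 bool, what is visible of it) and "uv" ([column, row] in pixels, amid what is visible of it).
The state is a dict: "time_s": time; "qpos": joint angles; "joint_velocities": joint speeds; "effort": joint torques, N m; "tool_pos": TCP position; "tool_rot": TCP orientation; "force": force on the tool from outside, world axes, zero at the start; "wrist_torque": the same for the moment, N m; "grip_width": finger opening in m.
Only numpy, scipy, OpenCV 4.12 (cv2) and the standard library are available. Lean on these libraries where they do the work, as an engineer would, in place of code of your own. Each camera call takes 0.05 s, during which the arm holds its last target. There are 200 camera calls.

### The job

Make up the next bonding lot as two stacks. In the long tray: the large strip magazine flat inside the rim and lined up with the tray, the small magazine lined up on top of it, and the setup block upright on top of the small magazine; in the square tray: the clip box flat inside the rim, with the clear-lidded waffle pack flat on top of it. Centre each thing on what it stands on, and leave everything released and at rest.

Things in the scene. Friction and masses are not known exactly. Their poses are not given: they have to be found in the camera images.
- long_tray: the long dark steel tray, screwed down: 136 mm along its x, 76 mm along its y; origin at the centre of its underside on the table. Its floor is 4 mm above the table; a 4 mm wide rim round the edge stands 7 mm above the table, leaving a 128 x 68 mm pocket
- square_tray: the square dark steel tray, screwed down: 100 x 100 mm; origin at the centre of its underside on the table. Its floor is 4 mm above the table; a 4 mm wide rim stands 7 mm above the table, leaving a 92 x 92 mm pocket
- large_magazine_centre (a point): the larger of the two light-coloured slotted strip magazines (box-like cassette with thin walls and flat top), 100 mm along its x, 50 mm along y, 62 mm high, 0.15 to 0.31 kg; point at its centre, 31 mm above its underside. z up
- small_magazine_centre (a point): the smaller slotted strip magazine, 85 mm along its x, 50 mm along y, 55 mm high, 0.13 to 0.27 kg; point at its centre, 27.5 mm above its underside. z up
- setup_block_centre (a point): metal height-setting block, 28 mm along its x, 40 mm along y, 18 mm high, with an upright pin of 8 mm diameter on top of it (pin at y = -10 mm, its tip 32 mm above the block's underside); about 0.14 kg; point at the centre of the block without the pin, 9 mm above its underside. z up
- clip_box_centre (a point): closed oblong box of clips, 44 mm along its x, 70 mm along y, 30 mm high, about 0.06 kg; point at its centre, 15 mm above its underside. z up
- waffle_pack_centre (a point): flat square waffle pack (chip box) with a clear lid, closed, 50 x 50 x 14 mm, about 0.02 kg; point at its centre, 7 mm above its underside. z up

How it is judged:
By the outcome, as a careful person would: the job done as asked, in the order asked, and still so for the second after the job is handed in, with the robot touching nothing.
It also fails if it takes over 152 s, if anything falls off the work surface, if the arm or the gripper's body presses on something with over 40 N, if the wrist force passes 120 N, or if a joint passes its speed limit or range.

## Working session

There is one attempt and no reset: what is moved stays moved. The work goes in short steps, Python scripts to look and compute and a tool call to move; the robot and the scene stay as the last step left them, time stands still between calls to the robot, and variables do not carry over. Pictures are saved under pics/ and viewed, about 12 in all and at most 16, crops included, and the job is handed in when it is done.

Besides the shell and the picture viewer there is one more tool, called after ">>>" by a JSON object that holds its "name" and its "arguments", one argument or row to a line. move_arm: Moves the arm, as the interface text tells. Its arguments: {"type":"object","properties":{"steps":{"type":"array"},"hand":{"type":"number"},"squeeze":{"type":"number"}},"required":["steps"]}

```bash
mkdir -p pics; cat > h.py <<'E'
import numpy as np, cv2
from cell import env
from scipy.spatial.transform import Rotation as R
def cal(n):
    c=env.calibration(n); o=np.array(c["orientation"])
    Rm=R.from_euler('xyz',o,degrees=True).as_matrix() if o.shape==(3,) else o
    return np.array(c["intrinsics"]),np.array(c["D"],float),np.array(c["position"]),Rm
def cloud(n,d):
    K,D,p,Rm=cal(n); h,w=d.shape
    u,v=np.meshgrid(np.arange(w),np.arange(h))
    q=cv2.undistortPoints(np.stack([u,v],-1).reshape(-1,1,2).astype(float),K,D).reshape(h,w,2)
    P=np.stack([q[...,0]*d,-q[...,1]*d,-d],-1)
    W=P@Rm.T+p; W[d==0]=np.nan
    return W
def save(n,im): cv2.imwrite('pics/'+n+'.png',im[...,::-1])
E
python3 - <<'E'
from h import *
print(env.get_obs())
for n in("top","side"):
    print(env.calibration(n)); im,d=env.read_camera(n); save(n+'0',im); np.savez(n+'0.npz',im=im,d=d)
    W=cloud(n,d)
    for t in("long_tray","square_tray","large_magazine_centre","small_magazine_centre","setup_block_centre","clip_box_centre","waffle_pack_centre"):
        for r in env.cut_out(n,t)[:2]:
            m=r["region"]; P=W[m]; P=P[~np.isnan(P[:,0])]
            if len(P)==0: print(n,t,r["conf"],r["uv"],'nodepth');continue
            z=np.percentile(P[:,2],90); T=P[abs(P[:,2]-z)<.006]
            rc=cv2.minAreaRect((T[:,:2]*1000).astype(np.float32))
            print(n,t,round(r["conf"],2),np.round(r["uv"]),m.sum(),'z90',z.round(4),'med',np.median(T,0).round(4),np.round(rc[0]),np.round(rc[1]),round(rc[2],1))
E
```

```text
{'time_s': 0.0, 'qpos': array([71.39557778, 18.4377105 , -4.01617154, 83.17544028,  1.29626573,
       78.54196384, -3.26014102]), 'joint_velocities': array([-0.04513368,  0.04307288, -0.14271218, -0.10904551, -0.04578308,
        0.03777621,  0.07017753]), 'effort': array([ 3.09441680e-05, -4.91287422e+01, -4.04000301e-01, -3.12528741e+01,
       -6.40635495e-02,  4.37452400e-02,  2.13025046e-04]), 'tool_pos': array([ 0.21578437, -0.61249903,  0.20257224]), 'tool_rot': array([-1.79890205e+02,  6.91331353e-03,  1.94149093e+01]), 'force': array([ 0.12667409, -0.06185202,  0.73239894]), 'wrist_torque': array([0.01160981, 0.03461417, 0.00594886]), 'grip_width': 0.08713145811953986}
{'intrinsics': array([[484.91419751,   0.        , 271.54656318],
       [  0.        , 484.91419751, 211.30863803],
       [  0.        ,   0.        ,   1.        ]]), 'D': array([0.01210196, 0.        , 0.        , 0.        , 0.        ]), 'position': array([ 0.30018312, -0.02914431,  1.24731948]), 'orientation': array([ 10.87468684,   1.51774089, -89.68593345])}
top long_tray 0.62 [320. 258.] 1617 z90 0.
[... 1642 characters left out ...]
 31.] [102. 103.] 20.1
side small_magazine_centre 0.68 [315. 169.] 714 z90 0.056 med [ 0.4072 -0.2772  0.055 ] [ 407. -280.] [55. 85.] 48.0
side setup_block_centre 0.86 [212. 292.] 324 z90 0.0202 med [0.621  0.2223 0.018 ] [621. 220.] [41. 30.] 54.0
side clip_box_centre 0.68 [262. 161.] 349 z90 0.0317 med [ 0.5819 -0.3338  0.03  ] [ 582. -335.] [47. 77.] 46.3
side clip_box_centre 0.57 [316. 169.] 722 z90 0.056 med [ 0.4077 -0.2777  0.055 ] [ 408. -280.] [53. 87.] 45.5
side waffle_pack_centre 0.74 [294. 332.] 689 z90 0.0158 med [0.4439 0.3146 0.0142] [444. 312.] [53. 52.] 57.7
side waffle_pack_centre 0.66 [245. 184.] 1059 z90 0.0633 med [ 0.6022 -0.1646  0.0622] [ 603. -169.] [102.  56.] 49.0
```

View pics/top0.png

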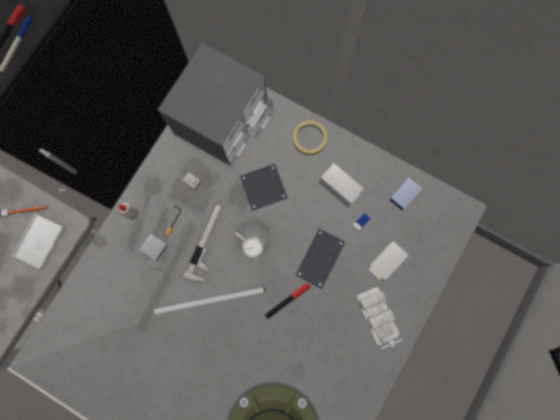

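View pics/side0.png

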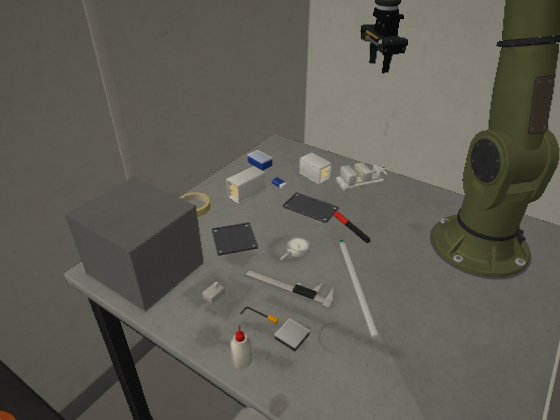

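```bash
cat > fit.py <<'E'
from h import *
def fit(W,c,ztop,r=.075,tol=.004):
    P=W.reshape(-1,3); P=P[~np.isnan(P[:,0])]
    P=P[(np.hypot(P[:,0]-c[0],P[:,1]-c[1])<r)&(abs(P[:,2]-ztop)<tol)]
    q=(P[:,:2]*1000).astype(np.float32); rc=cv2.minAreaRect(q)
    a=rc[2]+(90 if rc[1][1]>rc[1][0] else 0); 
    return np.round(rc[0],1),np.round(sorted(rc[1])[::-1],1),'long axis',round((a+90)%180-90,1),'n',len(P),np.round(P.mean(0),4)
E
python3 - <<'E'
from fit import *
for n in("top","side"):
    f=np.load(n+'0.npz'); W=cloud(n,f['d'])
    for t,c,z,r in(("large",(.602,-.170),.0625,.075),("small",(.407,-.281),.055,.065),("clip",(.581,-.336),.0305,.05),("waffle",(.443,.311),.0143,.045),("block",(.62,.218),.0185,.035)):
        print(n,t,*fit(W,c,z,r))
    P=W.reshape(-1,3);Q=P[(P[:,2]>.1)&(P[:,0]>.5)&(P[:,1]>-.1)&(P[:,1]<.6)&(P[:,0]<1.1)]
    print('cab z',np.percentile(Q[:,2],[2,50,98])); T=Q[Q[:,2]>np.percentile(Q[:,2],90)-.02]
    print(cv2.boxPoints(cv2.minAreaRect((T[:,:2]*1000).astype(np.float32))).round())
im=np.load('top0.npz')['im']
save('c0',cv2.resize(im[90:330,130:450],None,fx=2.5,fy=2.5,interpolation=cv2.INTER_CUBIC))
E
```

```text
top large [ 600.6 -172.2] [99.9 51.5] long axis 48.3 n 726 [ 0.6002 -0.1725  0.0623]
top small [ 407.5 -282.9] [85.6 49.8] long axis -44.2 n 663 [ 0.4079 -0.2828  0.0553]
top clip [ 581.5 -338.5] [71.8 44. ] long axis -42.1 n 415 [ 0.5813 -0.3384  0.0303]
top waffle [443.9 310.3] [51.6 49.8] long axis 57.4 n 348 [0.4436 0.3102 0.014 ]
top block [618.7 217. ] [40.7 27.5] long axis 55.1 n 131 [0.6186 0.2171 0.0179]
cab z [0.10406542 0.17010034 0.2745704 ]
[[ 732.  596.]
 [ 986.  451.]
 [1047.  559.]
 [ 794.  704.]]
side large [ 602.  -169.6] [104.5  56. ] long axis 48.1 n 395 [ 0.6026 -0.1666  0.0623]
side small [ 407.4 -280.8] [86.5 55.2] long axis -43.1 n 273 [ 0.4076 -0.279   0.0549]
side clip [ 582.5 -335. ] [77.3 48.5] long axis -42.3 n 189 [ 0.5819 -0.3335  0.0301]
side waffle [444.3 312.3] [52.7 52.4] long axis 57.7 n 574 [0.4441 0.3142 0.0142]
side block [620.9 219.6] [40.6 29.5] long axis 54.0 n 185 [0.6212 0.2227 0.0181]
cab z [0.10600199 0.19562894 0.51140335]
[[ 987.  -98.]
 [ 997. -104.]
 [1065.   12.]
 [1054.   18.]]
```

View pics/c0.png

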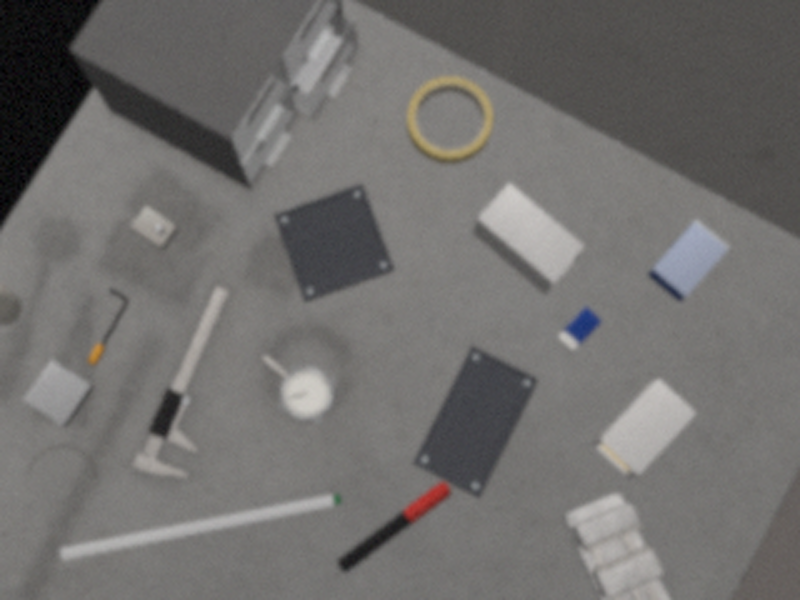

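```bash
cat > go.py <<'E'
import sys,numpy as np,json
# go.py cx cy cz cyaw  tx ty tz tyaw  (m, deg): shift in tool axes, turn
c=list(map(float,sys.argv[1:5]));t=list(map(float,sys.argv[5:9]))
y=np.radians(c[3]);d=np.array(t[:3])-c[:3]
tw=(t[3]-c[3]+180)%360-180
print(np.round([d[0]*np.cos(y)+d[1]*np.sin(y),d[0]*np.sin(y)-d[1]*np.cos(y),-d[2]],4),np.round(-np.radians(tw),4),'rows',np.linalg.norm(d)/.0625,abs(tw)/10.7)
E
python3 go.py .216 -.613 .204 19.415 .6013 -.1709 .2 48.2
python3 - <<'E'
from h import *
P=[]
for n in("top","side"):
    W=cloud(n,np.load(n+'0.npz')['d']).reshape(-1,3); P.append(W[~np.isnan(W[:,0])])
P=np.vstack(P)
for nm,c,yaws in(("sq",(.606,.0293),(20.5,110.5,-25,65)),("blk",(.6198,.2183),(54.6,144.6))):
    Q=P[(np.hypot(P[:,0]-c[0],P[:,1]-c[1])<.2)&(P[:,2]>.06)]
    print(nm,len(Q),Q[:,2].max())
    d=Q[:,:2]-c
    for y in yaws: # y = jaw direction
        a=np.radians(y);u=abs(d@[np.cos(a),np.sin(a)]);v=abs(d@[-np.sin(a),np.cos(a)])
        print(y,'jaw-dir',y,'clear by mm',(1000*np.maximum(u-.095,v-.0375)).min().round())
Q=P[(P[:,2]>.06)&(P[:,0]>.6)&(P[:,0]<.95)&(P[:,1]>-.05)&(P[:,1]<.35)]
h=Q[:,2];print(np.histogram(h,bins=np.arange(.05,.4,.02)))
print(cv2.boxPoints(cv2.minAreaRect((Q[h<.3][:,:2]*1000).astype(np.float32))).round())
E
```

```text
[ 0.5103 -0.2889  0.004 ] -0.5024 rows 9.383212243149998 2.69018691588785
sq 6208 0.175377445390696
20.5 jaw-dir 20.5 clear by mm 2.0
110.5 jaw-dir 110.5 clear by mm 43.0
-25 jaw-dir -25 clear by mm 38.0
65 jaw-dir 65 clear by mm 5.0
blk 10924 0.17668622951508572
54.6 jaw-dir 54.6 clear by mm 37.0
144.6 jaw-dir 144.6 clear by mm -10.0
(array([ 531, 1084, 1242, 1169, 1220, 8585, 3424,    0,    0,    0,    0,
          0,    0,    0,    0,    0,    0]), array([0.05, 0.07, 0.09, 0.11, 0.13, 0.15, 0.17, 0.19, 0.21, 0.23, 0.25,
       0.27, 0.29, 0.31, 0.33, 0.35, 0.37, 0.39]))
[[650. 102.]
 [827.  -1.]
 [929. 176.]
 [752. 278.]]
```

>>> {"name": "move_arm", "arguments": {
  "steps": [
    [[0.5103, -0.2889, 0.004], -0.5024],
    [[0.5103, -0.2889, 0.004], -0.5024],
    [[0.5103, -0.2889, 0.004], -0.5024],
    [[0.5103, -0.2889, 0.004], -0.5024],
    [[0.5103, -0.2889, 0.004], -0.5024],
    [[0.5103, -0.2889, 0.004], -0.5024],
    [[0.5103, -0.2889, 0.004], -0.5024],
    [[0.5103, -0.2889, 0.004], -0.5024],
    [[0.5103, -0.2889, 0.004], -0.5024],
    [[0.5103, -0.2889, 0.004], -0.5024],
    [[0.5103, -0.2889, 0.004], -0.5024],
    [[0.5103, -0.2889, 0.004], -0.5024],
    [[0.5103, -0.2889, 0.004], -0.5024],
    [[0.5103, -0.2889, 0.004], -0.5024]
  ],
  "hand": -1,
  "squeeze": 20
}}

```text
time_s: 2.55
tool_pos: [0.6007, -0.1725, 0.1998]
tool_rot: [180.0, 0.0, 48.1]
force: [-0.2, -0.6, 0.1]
grip_width: 0.087
```

>>> {"name": "move_arm", "arguments": {
  "steps": [
    [[0, 0, 0.05], 0],
    [[0, 0, 0.1], 0],
    [[0, 0, 0.13], 0],
    [[0, 0, 0.15], 0],
    [[0, 0, 0.165], 0],
    [[0, 0, 0.165], 0],
    [[0, 0, 0.165], 0]
  ]
}}

```text
time_s: 3.42
tool_pos: [0.6023, -0.1712, 0.0359]
tool_rot: [179.9, -0.0, 48.2]
force: [-0.3, -0.3, -0.7]
grip_width: 0.0869
```

>>> {"name": "move_arm", "arguments": {
  "steps": [
    [[0, 0, 0], 0],
    [[0, 0, 0], 0],
    [[0, 0, 0], 0],
    [[0, 0, 0], 0],
    [[0, 0, 0], 0],
    [[0, 0, 0], 0],
    [[0, 0, 0], 0],
    [[0, 0, 0], 0]
  ],
  "hand": 1,
  "squeeze": 20
}}

```text
time_s: 4.42
tool_pos: [0.6016, -0.1713, 0.0348]
tool_rot: [180.0, -0.0, 48.2]
force: [0.8, -0.6, -0.2]
grip_width: 0.0494
```

```bash
python3 go.py .6013 -.1709 .135 48.2 .4175 -.118 .135 -26.6
```

```text
[-0.0831 -0.1723 -0.    ] 1.3055 rows 3.0601793411497957 6.990654205607478
```

>>> {"name": "move_arm", "arguments": {
  "steps": [
    [[0, 0, -0.01], 0],
    [[0, 0, -0.03], 0],
    [[0, 0, -0.06], 0],
    [[0, 0, -0.09], 0],
    [[0, 0, -0.1], 0],
    [[0, 0, -0.1], 0]
  ]
}}

```text
time_s: 5.18
tool_pos: [0.6016, -0.171, 0.1355]
tool_rot: [179.9, -0.0, 48.2]
force: [-0.5, 0.2, -2.5]
grip_width: 0.0495
```

>>> {"name": "move_arm", "arguments": {
  "steps": [
    [[-0.008, -0.017, 0], 0.13],
    [[-0.018, -0.037, 0], 0.28],
    [[-0.028, -0.058, 0], 0.44],
    [[-0.038, -0.08, 0], 0.6],
    [[-0.048, -0.1, 0], 0.76],
    [[-0.058, -0.12, 0], 0.92],
    [[-0.068, -0.141, 0], 1.07],
    [[-0.076, -0.158, 0], 1.2],
    [[-0.0831, -0.1723, 0], 1.3055],
    [[-0.0831, -0.1723, 0], 1.3055],
    [[-0.0831, -0.1723, 0], 1.3055],
    [[-0.0831, -0.1723, 0], 1.3055],
    [[-0.0831, -0.1723, 0], 1.3055]
  ]
}}

```text
time_s: 6.8
tool_pos: [0.4178, -0.1181, 0.1345]
tool_rot: [-180.0, 0.0, -26.6]
force: [0.5, -0.1, -2.0]
grip_width: 0.0497
```

```bash
python3 - <<'E'
from fit import *
for n in("side","top"):
    im,d=env.read_camera(n); W=cloud(n,d); save(n+'1',im)
    P=W.reshape(-1,3);P=P[(np.hypot(P[:,0]-.4175,P[:,1]+.118)<.1)]
    print(np.histogram(P[:,2],np.arange(0,.3,.02)))
im2=cv2.imread('pics/top1.png');im1=cv2.imread('pics/side1.png')
cv2.imwrite('pics/c1.png',np.hstack([cv2.resize(im1[80:280,180:400],(440,400)),cv2.resize(im2[150:330,240:400],(356,400))]))
print(env.get_obs()['tool_pos'])
E
```

```text
(array([1412,    1,    0,    0,    5,  299,  280,  252,  415,   61,   12,
        339,  454,  703]), array([0.  , 0.02, 0.04, 0.06, 0.08, 0.1 , 0.12, 0.14, 0.16, 0.18, 0.2 ,
       0.22, 0.24, 0.26, 0.28]))
(array([382,   0,   0,   0,   0,   1,   1,   0,   0,   0,   0,  19, 102,
       802]), array([0.  , 0.02, 0.04, 0.06, 0.08, 0.1 , 0.12, 0.14, 0.16, 0.18, 0.2 ,
       0.22, 0.24, 0.26, 0.28]))
[ 0.4176283  -0.11808577  0.13453689]
```

View pics/c1.png

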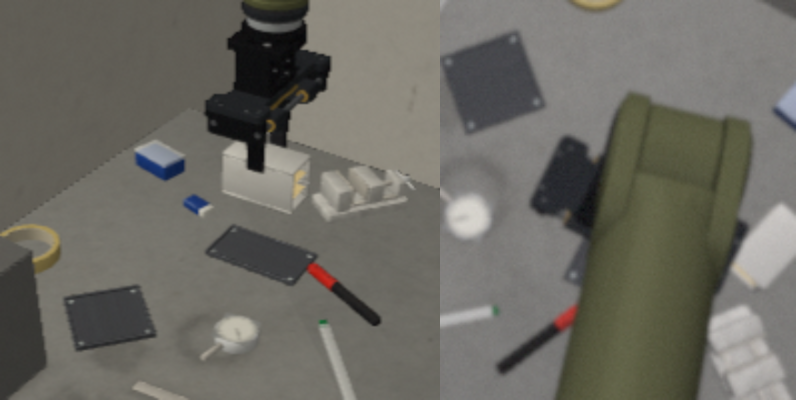

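>>> {"name": "move_arm", "arguments": {
  "steps": [
    [[0, 0, 0.03], 0],
    [[0, 0, 0.06], 0],
    [[0, 0, 0.08], 0],
    [[0, 0, 0.088], 0],
    [[0, 0, 0.092], 0],
    [[0, 0, 0.095], 0],
    [[0, 0, 0.0955], 0],
    [[0, 0, 0.0955], 0],
    [[0, 0, 0.0955], 0]
  ]
}}

```text
time_s: 8.02
tool_pos: [0.4177, -0.1182, 0.0394]
tool_rot: [180.0, -0.0, -26.6]
force: [0.1, -0.4, -2.8]
grip_width: 0.0502
```

>>> {"name": "move_arm", "arguments": {
  "steps": [
    [[0, 0, 0], 0],
    [[0, 0, 0], 0],
    [[0, 0, 0], 0],
    [[0, 0, 0], 0],
    [[0, 0, 0], 0],
    [[0, 0, -0.02], 0],
    [[0, 0, -0.06], 0],
    [[0, 0, -0.12], 0],
    [[0, 0, -0.16], 0],
    [[0, 0, -0.16], 0]
  ],
  "hand": -1
}}

```text
time_s: 9.28
tool_pos: [0.4198, -0.1187, 0.2026]
tool_rot: [-180.0, -0.4, -26.6]
force: [-0.3, 0.1, -0.9]
grip_width: 0.0873
```

```bash
python3 go.py .4175 -.118 .1995 -26.6 .4075 -.2819 .1995 -43.7
```

```text
[ 0.0644  0.151  -0.    ] 0.2985 rows 2.627276490969308 1.598130841121495
```

>>> {"name": "move_arm", "arguments": {
  "steps": [
    [[0.0644, 0.151, 0], 0.2985],
    [[0.0644, 0.151, 0], 0.2985],
    [[0.0644, 0.151, 0], 0.2985],
    [[0.0644, 0.151, 0], 0.2985],
    [[0.0644, 0.151, 0], 0.2985],
    [[0.0644, 0.151, 0], 0.2985],
    [[0.0644, 0.151, 0], 0.2985]
  ]
}}

```text
time_s: 10.15
tool_pos: [0.4077, -0.2809, 0.1992]
tool_rot: [180.0, -0.0, -43.6]
force: [0.4, 0.1, -0.3]
grip_width: 0.0868
```

```bash
python3 - <<'E'
from fit import *
for n in("side","top"):
    im,d=env.read_camera(n); W=cloud(n,d); save(n+'2',im)
    print(n,'large',*fit(W,(.4175,-.118),.0662,.075)); print('small',*fit(W,(.4075,-.282),.055,.065))
    for r in env.cut_out(n,"long_tray")[:1]:
        P=W[r["region"]]; P=P[(P[:,2]<.012)]; print('tray',cv2.minAreaRect((P[:,:2]*1000).astype(np.float32)))
im2=cv2.imread('pics/top2.png');im1=cv2.imread('pics/side2.png')
cv2.imwrite('pics/c2.png',np.hstack([cv2.resize(im1[80:280,180:400],(440,400)),cv2.resize(im2[150:330,240:400],(356,400))]))
E
```

```text
side large [ 417.1 -117.3] [102.3  54.6] long axis -27.8 n 442 [ 0.4163 -0.1149  0.066 ]
small [ 407.9 -281.1] [87.5 55. ] long axis -45.1 n 278 [ 0.4076 -0.2782  0.0548]
tray ((417.8477783203125, -111.3742446899414), (75.85257720947266, 137.0067138671875), 67.46446228027344)
top large [ 416.3 -119.8] [100.2  49.7] long axis -26.9 n 783 [ 0.4155 -0.119   0.0663]
small [ 405.9 -281.2] [80.7 50. ] long axis -44.0 n 546 [ 0.4028 -0.2779  0.0553]
tray ((417.2699890136719, -119.74220275878906), (78.12950134277344, 138.388427734375), 63.128623962402344)
```

View pics/c2.png

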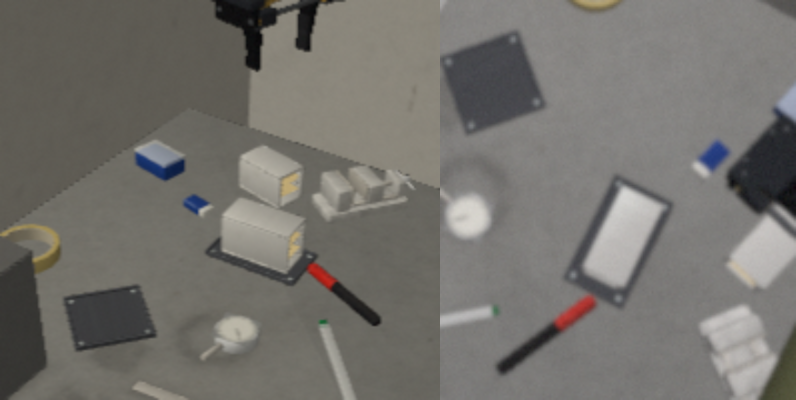

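>>> {"name": "move_arm", "arguments": {
  "steps": [
    [[0, 0, 0.05], 0],
    [[0, 0, 0.1], 0],
    [[0, 0, 0.13], 0],
    [[0, 0, 0.155], 0],
    [[0, 0, 0.1675], 0],
    [[0, 0, 0.1675], 0],
    [[0, 0, 0.1675], 0]
  ]
}}

```text
time_s: 11.22
tool_pos: [0.4083, -0.2825, 0.0328]
tool_rot: [-180.0, -0.1, -43.7]
force: [0.1, -0.7, 0.0]
grip_width: 0.0867
```

>>> {"name": "move_arm", "arguments": {
  "steps": [
    [[0, 0, 0], 0],
    [[0, 0, 0], 0],
    [[0, 0, 0], 0],
    [[0, 0, 0], 0],
    [[0, 0, 0], 0],
    [[0, 0, 0], 0],
    [[0, 0, 0], 0],
    [[0, 0, -0.02], 0],
    [[0, 0, -0.06], 0],
    [[0, 0, -0.1], 0],
    [[0, 0, -0.128], 0],
    [[0, 0, -0.128], 0],
    [[0, 0, -0.128], 0]
  ],
  "hand": 1
}}

```text
time_s: 12.85
tool_pos: [0.4064, -0.2814, 0.1579]
tool_rot: [180.0, 0.1, -43.7]
force: [-0.5, 0.0, -2.4]
grip_width: 0.0496
```

```bash
python3 go.py .4075 -.2819 .16 -43.7 .4168 -.118 .16 -26.6
```

```text
[-0.1065 -0.1249 -0.    ] -0.2985 rows 2.626618205982742 1.598130841121495
```

>>> {"name": "move_arm", "arguments": {
  "steps": [
    [[-0.01, -0.012, 0], -0.03],
    [[-0.03, -0.035, 0], -0.08],
    [[-0.053, -0.0625, 0], -0.15],
    [[-0.077, -0.09, 0], -0.22],
    [[-0.097, -0.113, 0], -0.27],
    [[-0.1065, -0.1249, 0], -0.2985],
    [[-0.1065, -0.1249, 0], -0.2985],
    [[-0.1065, -0.1249, 0], -0.2985],
    [[-0.1065, -0.1249, 0], -0.2985],
    [[-0.1065, -0.1249, 0], -0.2985]
  ]
}}

```text
time_s: 14.1
tool_pos: [0.4166, -0.1188, 0.1595]
tool_rot: [-180.0, 0.0, -26.7]
force: [0.0, 0.9, -1.7]
grip_width: 0.0492
```

```bash
python3 - <<'E'
from fit import *
im,d=env.read_camera("side"); W=cloud("side",d); save('side3',im)
for z in (.1825,): print(*fit(W,(.4168,-.118),z,.065,.005))
cv2.imwrite('pics/c3.png',cv2.resize(im[70:250,250:400,::-1],None,fx=3,fy=3,interpolation=cv2.INTER_CUBIC))
E
```

```text
[ 417.1 -116.6] [85.8 69.7] long axis -25.6 n 320 [ 0.413  -0.1112  0.1827]
```

View pics/c3.png

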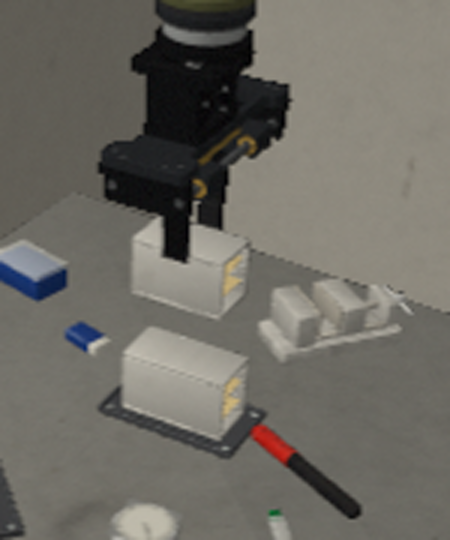

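>>> {"name": "move_arm", "arguments": {
  "steps": [
    [[0, 0, 0.02], 0],
    [[0, 0, 0.04], 0],
    [[0, 0, 0.05], 0],
    [[0, 0, 0.056], 0],
    [[0, 0, 0.059], 0],
    [[0, 0, 0.0615], 0],
    [[0, 0, 0.0615], 0],
    [[0, 0, 0.0615], 0]
  ]
}}

```text
time_s: 15.15
tool_pos: [0.4169, -0.1181, 0.0984]
tool_rot: [180.0, -0.0, -26.6]
force: [-0.5, 0.7, -2.7]
grip_width: 0.0494
```

>>> {"name": "move_arm", "arguments": {
  "steps": [
    [[0, 0, 0], 0],
    [[0, 0, 0], 0],
    [[0, 0, 0], 0],
    [[0, 0, 0], 0],
    [[0, 0, 0], 0],
    [[0, 0, -0.02], 0],
    [[0, 0, -0.06], 0],
    [[0, 0, -0.12], 0],
    [[0, 0, -0.1515], 0],
    [[0, 0, -0.1515], 0]
  ],
  "hand": -1
}}

```text
time_s: 16.4
tool_pos: [0.4184, -0.1185, 0.2524]
tool_rot: [-180.0, -0.3, -26.6]
force: [0.9, 1.1, -1.2]
grip_width: 0.087
```

```bash
python3 go.py .4168 -.118 .25 -26.6 .6198 .2183 .25 -35.4;python3 - <<'E'
from h import *
print(env.get_obs()['qpos'].round(1))
E
```

```text
[ 0.0309 -0.3916 -0.    ] 0.1536 rows 6.285102436714934 0.8224299065420572
[  37.4   -9.2  -22.2  106.6   -3.5   81.6 -100.6]
```

>>> {"name": "move_arm", "arguments": {
  "steps": [
    [[0.003, -0.039, 0], -0.18],
    [[0.006, -0.078, 0], -0.36],
    [[0.009, -0.117, 0], -0.54],
    [[0.012, -0.157, 0], -0.72],
    [[0.015, -0.196, 0], -0.9],
    [[0.019, -0.235, 0], -1.08],
    [[0.022, -0.274, 0], -1.26],
    [[0.025, -0.313, 0], -1.44],
    [[0.028, -0.352, 0], -1.62],
    [[0.0309, -0.3916, 0], -1.8],
    [[0.0309, -0.3916, 0], -1.98],
    [[0.0309, -0.3916, 0], -2.16],
    [[0.0309, -0.3916, 0], -2.34],
    [[0.0309, -0.3916, 0], -2.52],
    [[0.0309, -0.3916, 0], -2.7],
    [[0.0309, -0.3916, 0], -2.88],
    [[0.0309, -0.3916, 0], -2.988],
    [[0.0309, -0.3916, 0], -2.988],
    [[0.0309, -0.3916, 0], -2.988],
    [[0.0309, -0.3916, 0], -2.988]
  ]
}}

```text
time_s: 18.9
tool_pos: [0.6196, 0.2182, 0.2493]
tool_rot: [-180.0, -0.0, 144.5]
force: [-0.3, 0.5, 0.4]
grip_width: 0.0873
```

```bash
python3 - <<'E'
from fit import *
print(env.get_obs()['qpos'].round(1))
for n in("side","top"):
    im,d=env.read_camera(n); W=cloud(n,d); save(n+'4',im)
    print(n,'large',*fit(W,(.4175,-.118),.0662,.075)); print('small',*fit(W,(.417,-.118),.121,.065))
    print('block',*fit(W,(.62,.218),.0185,.035)); print('waf',*fit(W,(.444,.311),.0143,.045))
im2=cv2.imread('pics/top4.png');im1=cv2.imread('pics/side4.png')
cv2.imwrite('pics/c4.png',np.hstack([cv2.resize(im1[120:340,180:400],(400,400)),cv2.resize(im2[130:290,170:370],None,fx=2,fy=2.5)]))
E
```

```text
[ 16.8  27.3 -55.3  76.5  22.2  87.3  18.2]
side large [ 417.3 -116.2] [100.8  52.8] long axis -24.5 n 142 [ 0.4074 -0.098   0.0665]
small [ 416.8 -117.3] [86.6 55.8] long axis -29.5 n 383 [ 0.4168 -0.1141  0.1209]
block [621.3 220. ] [41.5 29.4] long axis 58.2 n 190 [0.621  0.2229 0.0182]
waf [443.6 312.5] [52.5 51.1] long axis 57.0 n 572 [0.4439 0.3142 0.0144]
top large [377.1 -99.7] [49.2 12. ] long axis 63.5 n 82 [ 0.3759 -0.0998  0.0669]
small [ 417.4 -119. ] [85.4 49.6] long axis -27.0 n 753 [ 0.4172 -0.1189  0.1213]
block [0. 0.] [0. 0.] long axis 0.0 n 0 [nan nan nan]
waf [443.8 309.9] [51.9 49.7] long axis 57.4 n 343 [0.4442 0.3103 0.0142]fit.py:7: RuntimeWarning: Mean of empty slice.
  return np.round(rc[0],1),np.round(sorted(rc[1])[::-1],1),'long axis',round((a+90)%180-90,1),'n',len(P),np.round(P.mean(0),4)
  ret = um.true_divide(
```

View pics/c4.png

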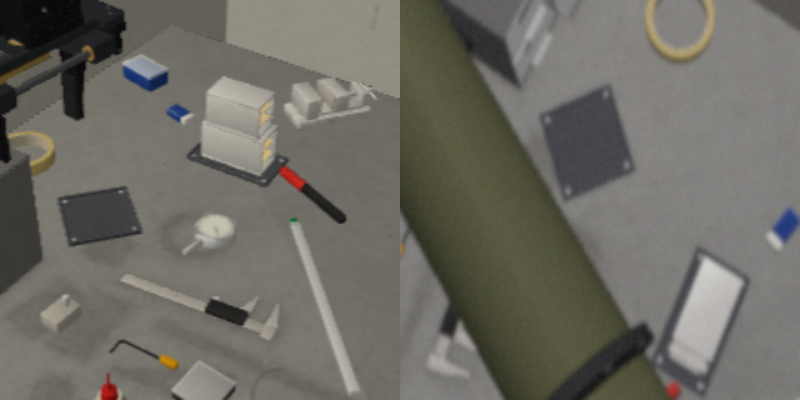

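>>> {"name": "move_arm", "arguments": {
  "steps": [
    [[0, 0, 0.04], 0],
    [[0, 0, 0.09], 0],
    [[0, 0, 0.14], 0],
    [[0, 0, 0.18], 0],
    [[0, 0, 0.21], 0],
    [[0, 0, 0.228], 0],
    [[0, 0, 0.236], 0],
    [[0, 0, 0.239], 0],
    [[0, 0, 0.239], 0],
    [[0, 0, 0.239], 0]
  ]
}}

```text
time_s: 20.25
tool_pos: [0.6203, 0.2185, 0.0116]
tool_rot: [179.9, 0.1, 144.6]
force: [-0.8, -0.6, -0.3]
grip_width: 0.0869
```

>>> {"name": "move_arm", "arguments": {
  "steps": [
    [[0, 0, 0], 0],
    [[0, 0, 0], 0],
    [[0, 0, 0], 0],
    [[0, 0, 0], 0],
    [[0, 0, 0], 0],
    [[0, 0, 0], 0],
    [[0, 0, 0], 0],
    [[0, 0, 0], 0]
  ],
  "hand": 1
}}

```text
time_s: 21.25
tool_pos: [0.6195, 0.2177, 0.0105]
tool_rot: [-179.9, 0.0, 144.6]
force: [-0.5, -1.3, 1.3]
grip_width: 0.0151
```

>>> {"name": "move_arm", "arguments": {
  "steps": [
    [[0, 0, -0.01], 0],
    [[0, 0, -0.03], 0],
    [[0, 0, -0.07], 0],
    [[0, 0, -0.12], 0],
    [[0, 0, -0.17], 0],
    [[0, 0, -0.209], 0],
    [[0, 0, -0.209], 0],
    [[0, 0, -0.209], 0]
  ]
}}

```text
time_s: 22.25
tool_pos: [0.6196, 0.2184, 0.2203]
tool_rot: [180.0, 0.0, 144.6]
force: [0.1, -1.1, -1.3]
grip_width: 0.0007
```

```bash
python3 go.py .6198 .2183 .22 144.6 .4172 -.1178 .22 153.4; python3 - <<'E'
from h import *
im,d=env.read_camera("side"); W=cloud("side",d); save('side5',im)
print(env.get_obs()['qpos'].round(1))
P=W.reshape(-1,3);P=P[(np.hypot(P[:,0]-.62,P[:,1]-.2183)<.03)&(P[:,2]<.235)&(P[:,2]>.1)]
print(len(P),np.histogram(P[:,2],np.arange(.19,.24,.004)))
cv2.imwrite('pics/c5.png',cv2.resize(im[180:330,150:300,::-1],None,fx=3,fy=3,interpolation=cv2.INTER_CUBIC))
E
```

```text
[-0.0296 -0.3913 -0.    ] -0.1536 rows 6.279056642522027 0.8224299065420572
[ 17.2  28.  -55.1  79.3  22.8  84.3  17.7]
0 (array([0, 0, 0, 0, 0, 0, 0, 0, 0, 0, 0, 0]), array([0.19 , 0.194, 0.198, 0.202, 0.206, 0.21 , 0.214, 0.218, 0.222,
       0.226, 0.23 , 0.234, 0.238]))
```

View pics/c5.png

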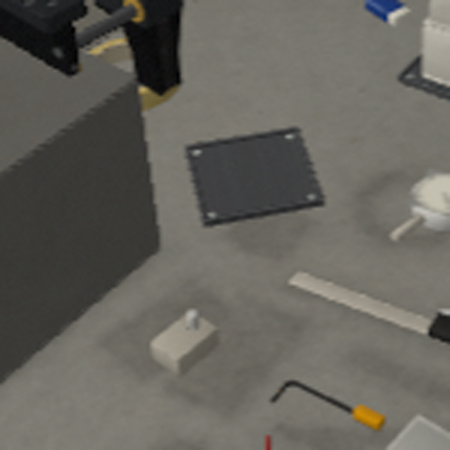

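```bash
python3 - <<'E'
from fit import *
im,d=env.read_camera("side"); W=cloud("side",d)
for r in env.cut_out("side","setup_block_centre")[:2]:
    P=W[r["region"]]; print(r["conf"],r["uv"],np.nanmean(P,0),np.nanmin(P,0),np.nanmax(P,0))
    print(fit(W,np.nanmean(P,0)[:2],.0185,.035))
    Q=P[P[:,2]>.024];print('pin',len(Q),Q.mean(0),Q[:,2].max())
E
```

```text
0.85 [213.8, 297.1] [0.62357003 0.22910082 0.01511292] [ 0.60326221  0.18904548 -0.00273542] [0.64735957 0.24780281 0.03394852]
(array([625. , 225.1]), array([40.7, 30.1]), 'long axis', 60.3, 'n', 187, array([0.6247, 0.2274, 0.0181]))
pin 16 [0.61846448 0.21792516 0.02967122] 0.033948524974915184
```

```bash
python3 go.py .6198 .2183 .22 144.6 .56 -.1 .22 144.6
```

```text
[-0.1356 -0.2941 -0.    ] -0.0 rows 5.181899080453034 0.0
```

>>> {"name": "move_arm", "arguments": {
  "steps": [
    [[-0.1356, -0.2941, 0], 0],
    [[-0.1356, -0.2941, 0], 0],
    [[-0.1356, -0.2941, 0], 0],
    [[-0.1356, -0.2941, 0], 0],
    [[-0.1356, -0.2941, 0], 0],
    [[-0.1356, -0.2941, 0], 0],
    [[-0.1356, -0.2941, 0], 0],
    [[-0.1356, -0.2941, 0], 0]
  ],
  "hand": -1
}}

```text
time_s: 23.4
tool_pos: [0.5601, -0.0974, 0.2195]
tool_rot: [179.9, -0.0, 144.8]
force: [0.6, 0.1, 0.4]
grip_width: 0.0726
```

```bash
python3 - <<'E'
from fit import *
for n in("side","top"):
    im,d=env.read_camera(n); W=cloud(n,d); save(n+'6',im)
    print(n,*fit(W,(.624,.224),.0182,.04,.003))
    P=W.reshape(-1,3); P=P[(np.hypot(P[:,0]-.624,P[:,1]-.224)<.04)&(P[:,2]>.025)];print('pin',len(P),P.mean(0))
    print(env.get_obs()['qpos'].round(0))
a=cv2.imread('pics/side0.png')[265:320,180:250];b=cv2.imread('pics/side6.png')[265:320,180:250]
c=cv2.imread('pics/top6.png')[155:210,165:235]
cv2.imwrite('pics/c6.png',cv2.resize(np.hstack([a,b,c]),None,fx=3.8,fy=3.8,interpolation=cv2.INTER_CUBIC))
E
```

```text
side [625.1 224.4] [40.9 30.7] long axis 55.5 n 182 [0.6248 0.2279 0.0181]
pin 19 [0.61817658 0.2176728  0.03002967]
[ 54.  14. -55.  92.  12.  80.  53.]
top [622.5 221.9] [41.2 27.8] long axis 55.5 n 120 [0.6222 0.2221 0.0178]
pin 10 [0.61647672 0.21328581 0.03004511]
[ 54.  14. -55.  92.  12.  80.  53.]
```

View pics/c6.png

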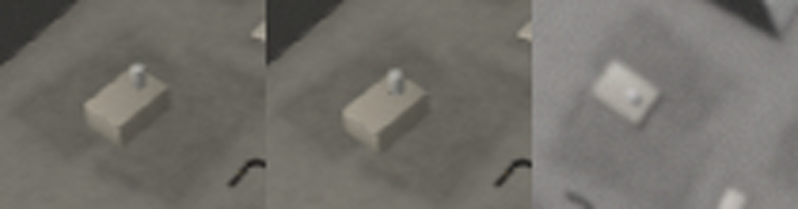

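```bash
python3 - <<'E'
from h import *
o=env.get_obs();t=o['tool_pos'];print(t,o['tool_rot'],o['grip_width'])
a=np.radians(o['tool_rot'][2]);X=np.array([np.cos(a),np.sin(a)]);Y=np.array([np.sin(a),-np.cos(a)])
for n in("side","top"):
    im,d=env.read_camera(n); W=cloud(n,d).reshape(-1,3); W=W[~np.isnan(W[:,0])]
    P=W[(np.hypot(*(W[:,:2]-t[:2]).T)<.09)&(W[:,2]>.13)&(W[:,2]<.265)]
    L=np.c_[(P[:,:2]-t[:2])@X,(P[:,:2]-t[:2])@Y,P[:,2]-t[2]]*1000
    print(n,len(L))
    for s in(-1,1):
        q=L[L[:,1]*s>0]
        if len(q): 
            z=np.sort(q[:,2]);print(s,'lowest',z[:6].round(1)); b=q[q[:,2]<z[0]+25]; print(np.percentile(b,[2,50,98],axis=0).round(1))
E
```

```text
[ 0.56020959 -0.09744234  0.21965497] [ 1.79962904e+02 -1.71605779e-02  1.44826261e+02] 0.07989388806597628
side 181
-1 lowest [18.3 19.4 19.4 19.9 20.8 20.9]
[[-10.2 -48.   19.4]
 [  4.7 -40.9  31.7]
 [ 13.5 -36.8  42.7]]
1 lowest [18.7 19.2 19.7 19.9 20.4 21.1]
[[-11.   41.3  19.5]
 [  3.4  49.7  31.6]
 [ 11.7  52.7  42.5]]
top 7
1 lowest [27.2 32.6 34.8 39.5 44.3 44.5]
[[-9.5 39.7 27.8]
 [ 5.7 40.  39.5]
 [ 9.9 42.4 45. ]]
```

```bash
python3 go.py .56 -.1 .22 144.6 .6238 .2232 .22 145.4
```

```text
[ 0.1352  0.3004 -0.    ] -0.014 rows 5.270990616572942 0.07476635514018798
```

>>> {"name": "move_arm", "arguments": {
  "steps": [
    [[0.1352, 0.3004, 0], -0.014],
    [[0.1352, 0.3004, 0], -0.014],
    [[0.1352, 0.3004, 0], -0.014],
    [[0.1352, 0.3004, 0], -0.014],
    [[0.1352, 0.3004, 0], -0.014],
    [[0.1352, 0.3004, 0], -0.014],
    [[0.1352, 0.3004, 0], -0.014],
    [[0.1352, 0.3004, 0.02], -0.014],
    [[0.1352, 0.3004, 0.06], -0.014],
    [[0.1352, 0.3004, 0.11], -0.014],
    [[0.1352, 0.3004, 0.16], -0.014],
    [[0.1352, 0.3004, 0.19], -0.014],
    [[0.1352, 0.3004, 0.205], -0.014],
    [[0.1352, 0.3004, 0.21], -0.014],
    [[0.1352, 0.3004, 0.21], -0.014],
    [[0.1352, 0.3004, 0.21], -0.014]
  ]
}}

```text
time_s: 25.6
tool_pos: [0.6246, 0.2235, 0.011]
tool_rot: [179.9, 0.1, 145.4]
force: [0.2, 0.9, 0.1]
grip_width: 0.0869
```

```bash
python3 - <<'E'
from h import *
o=env.get_obs();t=o['tool_pos'];print(t,o['force'])
a=np.radians(o['tool_rot'][2]);X=np.array([np.cos(a),np.sin(a)]);Y=np.array([np.sin(a),-np.cos(a)])
im,d=env.read_camera("side"); W=cloud("side",d).reshape(-1,3); W=W[~np.isnan(W[:,0])]
cv2.imwrite('pics/c7.png',cv2.resize(im[200:340,140:300,::-1],None,fx=3.5,fy=3.5,interpolation=cv2.INTER_CUBIC))
E
```

```text
[0.62459154 0.22353169 0.01104232] [0.15142735 0.88080078 0.05213151]
```

View pics/c7.png

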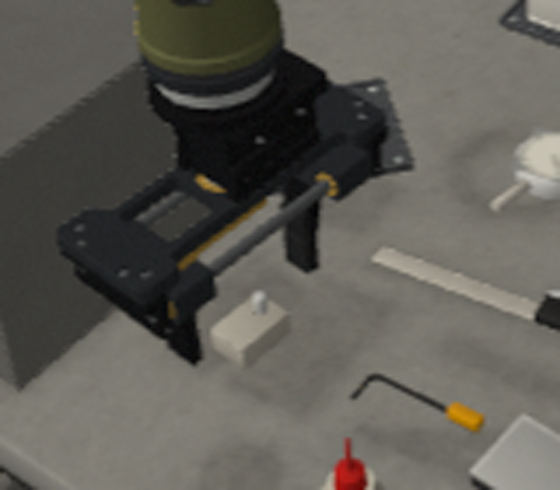

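>>> {"name": "move_arm", "arguments": {
  "steps": [
    [[0, 0, 0.006], 0],
    [[0, 0, 0.012], 0],
    [[0, 0, 0.016], 0],
    [[0, 0, 0.016], 0],
    [[0, 0, 0.016], 0]
  ]
}}

```text
time_s: 26.28
tool_pos: [0.6237, 0.2232, -0.0063]
tool_rot: [180.0, 0.0, 145.4]
force: [1.7, 0.4, -0.2]
grip_width: 0.0867
```

```bash
python3 - <<'E'
from h import *
o=env.get_obs();t=o['tool_pos'];print(t,o['force'])
a=np.radians(o['tool_rot'][2]);X=np.array([np.cos(a),np.sin(a)]);Y=np.array([np.sin(a),-np.cos(a)])
im,d=env.read_camera("side"); W=cloud("side",d).reshape(-1,3); W=W[~np.isnan(W[:,0])]
L=np.c_[(W[:,:2]-t[:2])@X,(W[:,:2]-t[:2])@Y,W[:,2]]*1000
L=L[(abs(L[:,0])<13)&(abs(L[:,1])>38)&(abs(L[:,1])<60)&(L[:,2]<60)]
for s in(-1,1):
    z=np.sort(L[L[:,1]*s>0][:,2]); print(s,np.histogram(z,np.arange(-4,60,4)))
cv2.imwrite('pics/c8.png',cv2.resize(im[230:330,160:260,::-1],None,fx=5,fy=5,interpolation=cv2.INTER_CUBIC))
E
```

```text
[ 0.62373899  0.2232341  -0.00633051] [ 1.71230978  0.43211155 -0.19543796]
-1 (array([43, 22,  0,  1, 10, 12, 10, 13,  9, 16, 11, 13, 10, 10, 10]), array([-4,  0,  4,  8, 12, 16, 20, 24, 28, 32, 36, 40, 44, 48, 52, 56]))
1 (array([45, 35,  0,  0,  5, 14, 14, 12,  6, 11,  6,  6, 10,  3,  2]), array([-4,  0,  4,  8, 12, 16, 20, 24, 28, 32, 36, 40, 44, 48, 52, 56]))
```

View pics/c8.png

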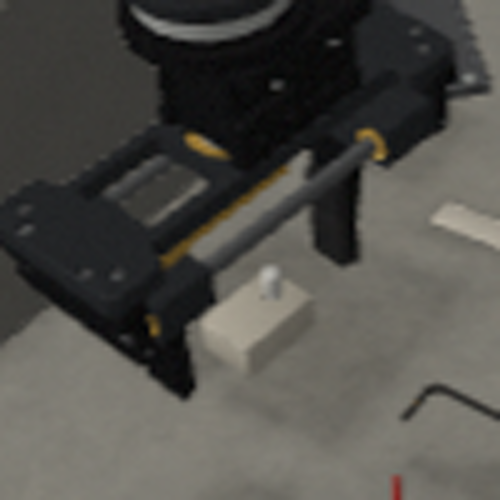

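>>> {"name": "move_arm", "arguments": {
  "steps": [
    [[0, 0, 0.004], 0],
    [[0, 0, 0.0085], 0],
    [[0, 0, 0.0085], 0],
    [[0, 0, 0.0085], 0]
  ]
}}

```text
time_s: 26.82
tool_pos: [0.6236, 0.2232, -0.0149]
tool_rot: [-180.0, -0.0, 145.4]
force: [-0.4, -0.5, 0.4]
grip_width: 0.0868
```

>>> {"name": "move_arm", "arguments": {
  "steps": [
    [[0, 0, 0], 0],
    [[0, 0, 0], 0],
    [[0, 0, 0], 0],
    [[0, 0, 0], 0],
    [[0, 0, 0], 0],
    [[0, 0, 0], 0],
    [[0, 0, 0], 0],
    [[0, 0, 0], 0],
    [[0, 0, 0], 0]
  ],
  "hand": 1,
  "squeeze": 20
}}

```text
time_s: 27.95
tool_pos: [0.6237, 0.2231, -0.0149]
tool_rot: [-180.0, 0.0, 145.4]
force: [-0.3, 1.4, 0.7]
grip_width: 0.0397
```

```bash
python3 go.py .6238 .2232 .2 145.4 .4171 -.1181 .2 153.4
```

```text
[-0.0237 -0.3983 -0.    ] -0.1396 rows 6.384192077310957 0.7476635514018692
```

>>> {"name": "move_arm", "arguments": {
  "steps": [
    [[0, 0, -0.01], 0],
    [[0, 0, -0.03], 0],
    [[0, 0, -0.07], 0],
    [[0, 0, -0.12], 0],
    [[0, 0, -0.17], 0],
    [[0, 0, -0.2145], 0],
    [[0, 0, -0.2145], 0],
    [[0, 0, -0.2145], 0]
  ]
}}

```text
time_s: 28.95
tool_pos: [0.6234, 0.2231, 0.2]
tool_rot: [-180.0, 0.0, 145.4]
force: [-0.2, 0.3, -2.7]
grip_width: 0.04
```

>>> {"name": "move_arm", "arguments": {
  "steps": [
    [[-0.001, -0.02, 0], -0.01],
    [[-0.003, -0.055, 0], -0.02],
    [[-0.006, -0.1, 0], -0.035],
    [[-0.009, -0.15, 0], -0.05],
    [[-0.012, -0.2, 0], -0.07],
    [[-0.015, -0.25, 0], -0.09],
    [[-0.018, -0.3, 0], -0.105],
    [[-0.021, -0.345, 0], -0.12],
    [[-0.023, -0.38, 0], -0.13],
    [[-0.0237, -0.3983, 0], -0.1396],
    [[-0.0237, -0.3983, 0], -0.1396],
    [[-0.0237, -0.3983, 0], -0.1396],
    [[-0.0237, -0.3983, 0], -0.1396],
    [[-0.0237, -0.3983, 0], -0.1396]
  ]
}}

```text
time_s: 30.7
tool_pos: [0.4173, -0.1174, 0.1996]
tool_rot: [180.0, -0.0, 153.5]
force: [0.8, -0.3, -1.2]
grip_width: 0.04
```

>>> {"name": "move_arm", "arguments": {
  "steps": [
    [[0, 0, 0.03], 0],
    [[0, 0, 0.06], 0],
    [[0, 0, 0.077], 0],
    [[0, 0, 0.085], 0],
    [[0, 0, 0.089], 0],
    [[0, 0, 0.089], 0],
    [[0, 0, 0.089], 0]
  ]
}}

```text
time_s: 31.58
tool_pos: [0.4175, -0.1184, 0.1112]
tool_rot: [-180.0, 0.1, 153.4]
force: [0.0, 0.5, -2.1]
grip_width: 0.0397
```

```bash
python3 - <<'E'
from fit import *
im,d=env.read_camera("side"); W=cloud("side",d);print(env.get_obs()['tool_pos'],env.get_obs()['force'])
print(*fit(W,(.417,-.118),.143,.03,.003))
cv2.imwrite('pics/c9.png',cv2.resize(im[100:240,260:390,::-1],None,fx=4,fy=4,interpolation=cv2.INTER_CUBIC))
E
```

```text
[ 0.41746468 -0.11840808  0.11119604] [-0.04164977 -0.79357623 -1.42910072]
[ 411.8 -113. ] [57.1 22.7] long axis 53.8 n 68 [ 0.411  -0.1124  0.1435]
```

View pics/c9.png

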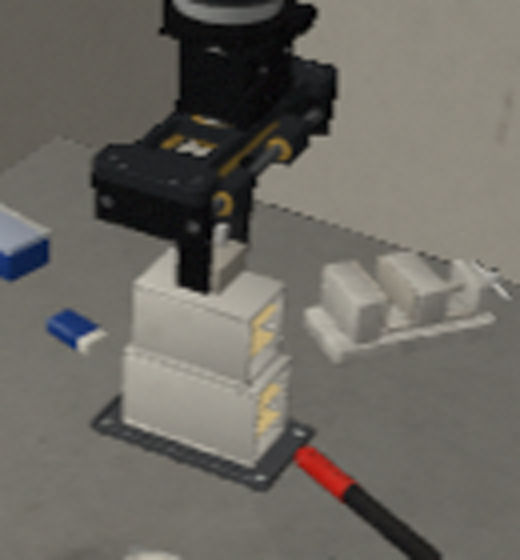

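>>> {"name": "move_arm", "arguments": {
  "steps": [
    [[0, 0, 0.002], 0],
    [[0, 0, 0.0035], 0],
    [[0, 0, 0.0043], 0],
    [[0, 0, 0.0043], 0],
    [[0, 0, 0.0043], 0]
  ]
}}

```text
time_s: 32.25
tool_pos: [0.417, -0.1182, 0.1063]
tool_rot: [-180.0, -0.0, 153.4]
force: [-0.5, -0.0, -1.0]
grip_width: 0.0395
```

>>> {"name": "move_arm", "arguments": {
  "steps": [
    [[0, 0, 0], 0],
    [[0, 0, 0], 0],
    [[0, 0, 0], 0],
    [[0, 0, 0], 0],
    [[0, 0, 0], 0],
    [[0, 0, 0], 0],
    [[0, 0, -0.02], 0],
    [[0, 0, -0.06], 0],
    [[0, 0, -0.12], 0],
    [[0, 0, -0.1433], 0],
    [[0, 0, -0.1433], 0]
  ],
  "hand": -1
}}

```text
time_s: 33.62
tool_pos: [0.4182, -0.1186, 0.2513]
tool_rot: [-180.0, 0.2, 153.4]
force: [0.0, 0.0, -0.5]
grip_width: 0.087
```

```bash
python3 - <<'E'
from h import *
print(env.get_obs()['qpos'].round(0))
E
for y in 137.8 -42.2; do python3 go.py .4171 -.1181 .25 153.4 .582 -.3367 .25 $y; done
```

```text
[ 69. -12. -48. 106.  -9.  82.  86.]
[-0.2453 -0.1216 -0.    ] 0.2723 rows 4.381136875287052 1.4579439252336444
[-0.2453 -0.1216 -0.    ] -2.8693 rows 4.381136875287052 15.36448598130841
```

>>> {"name": "move_arm", "arguments": {
  "steps": [
    [[-0.2453, -0.1216, 0], 0.2723],
    [[-0.2453, -0.1216, 0], 0.2723],
    [[-0.2453, -0.1216, 0], 0.2723],
    [[-0.2453, -0.1216, 0], 0.2723],
    [[-0.2453, -0.1216, 0], 0.2723],
    [[-0.2453, -0.1216, 0], 0.2723],
    [[-0.2453, -0.1216, 0], 0.2723],
    [[-0.2453, -0.1216, 0.04], 0.2723],
    [[-0.2453, -0.1216, 0.09], 0.2723],
    [[-0.2453, -0.1216, 0.14], 0.2723],
    [[-0.2453, -0.1216, 0.19], 0.2723],
    [[-0.2453, -0.1216, 0.225], 0.2723],
    [[-0.2453, -0.1216, 0.245], 0.2723],
    [[-0.2453, -0.1216, 0.256], 0.2723],
    [[-0.2453, -0.1216, 0.26], 0.2723],
    [[-0.2453, -0.1216, 0.26], 0.2723],
    [[-0.2453, -0.1216, 0.26], 0.2723]
  ]
}}

```text
time_s: 35.75
tool_pos: [0.5827, -0.3371, -0.0092]
tool_rot: [180.0, 0.1, 137.8]
force: [-0.5, -0.2, -0.7]
grip_width: 0.087
```

>>> {"name": "move_arm", "arguments": {
  "steps": [
    [[0, 0, 0], 0],
    [[0, 0, 0], 0],
    [[0, 0, 0], 0],
    [[0, 0, 0], 0],
    [[0, 0, 0], 0],
    [[0, 0, 0], 0],
    [[0, 0, 0], 0],
    [[0, 0, 0], 0]
  ],
  "hand": 1,
  "squeeze": 12
}}

```text
time_s: 36.75
tool_pos: [0.5819, -0.3368, -0.0104]
tool_rot: [-180.0, -0.0, 137.8]
force: [0.4, -0.4, -0.7]
grip_width: 0.0441
```

```bash
python3 go.py .582 -.3367 .15 137.8 .606 .0293 .15 200.5; python3 - <<'E'
from fit import *
for n in("top","side"):
    im,d=env.read_camera(n); W=cloud(n,d); save(n+'10',im)
    print(n,'block',*fit(W,(.417,-.118),.139,.03,.003)); print('small',*fit(W,(.417,-.118),.121,.065,.003))
    for r in env.cut_out(n,"square_tray")[:1]:
        P=W[r["region"]];P=P[P[:,2]<.012]; print(r["conf"],cv2.minAreaRect((P[:,:2]*1000).astype(np.float32)))
E
```

```text
[ 0.2281  0.2873 -0.    ] -1.0943 rows 5.868576658781922 5.859813084112149
top block [ 415.6 -118.7] [38.8 27.9] long axis 63.6 n 169 [ 0.4154 -0.1177  0.1393]
small [ 417.3 -119. ] [85.4 49.7] long axis -27.0 n 481 [ 0.4172 -0.1182  0.1212]
0.84 ((605.7670288085938, 29.205543518066406), (104.56693267822266, 102.02777099609375), 20.993696212768555)
side block [ 416.2 -115.3] [43.4 29.4] long axis 64.7 n 99 [ 0.4163 -0.1137  0.1387]
small [ 417.7 -116.2] [87.  54.3] long axis -28.0 n 260 [ 0.4161 -0.1102  0.121 ]
0.64 ((606.6795043945312, 29.987911224365234), (102.45707702636719, 106.08629608154297), 20.320573806762695)
```

>>> {"name": "move_arm", "arguments": {
  "steps": [
    [[0, 0, -0.01], 0],
    [[0, 0, -0.04], 0],
    [[0, 0, -0.08], 0],
    [[0, 0, -0.13], 0],
    [[0, 0, -0.16], 0],
    [[0, 0, -0.16], 0],
    [[0, 0, -0.16], 0]
  ]
}}

```text
time_s: 37.83
tool_pos: [0.5813, -0.3367, 0.1489]
tool_rot: [-180.0, -0.1, 137.8]
force: [0.4, -0.2, -1.4]
grip_width: 0.0444
```

>>> {"name": "move_arm", "arguments": {
  "steps": [
    [[0.014, 0.018, 0], -0.08],
    [[0.038, 0.048, 0], -0.2],
    [[0.065, 0.082, 0], -0.34],
    [[0.092, 0.116, 0], -0.48],
    [[0.12, 0.151, 0], -0.62],
    [[0.148, 0.187, 0], -0.76],
    [[0.175, 0.22, 0], -0.89],
    [[0.2, 0.252, 0], -1.0],
    [[0.218, 0.275, 0], -1.06],
    [[0.2281, 0.2873, 0], -1.0943],
    [[0.2281, 0.2873, 0], -1.0943],
    [[0.2281, 0.2873, 0], -1.0943],
    [[0.2281, 0.2873, 0], -1.0943]
  ]
}}

```text
time_s: 39.45
tool_pos: [0.6061, 0.0274, 0.1494]
tool_rot: [-180.0, -0.0, -159.7]
force: [-0.2, -0.1, -1.4]
grip_width: 0.0446
```

>>> {"name": "move_arm", "arguments": {
  "steps": [
    [[0, 0, 0.04], 0],
    [[0, 0, 0.08], 0],
    [[0, 0, 0.115], 0],
    [[0, 0, 0.135], 0],
    [[0, 0, 0.147], 0],
    [[0, 0, 0.153], 0],
    [[0, 0, 0.156], 0],
    [[0, 0, 0.156], 0],
    [[0, 0, 0.156], 0]
  ]
}}

```text
time_s: 40.58
tool_pos: [0.6064, 0.0294, -0.0057]
tool_rot: [-180.0, 0.0, -159.5]
force: [0.5, -0.0, -0.9]
grip_width: 0.0442
```

>>> {"name": "move_arm", "arguments": {
  "steps": [
    [[0, 0, 0], 0],
    [[0, 0, 0], 0],
    [[0, 0, 0], 0],
    [[0, 0, 0], 0],
    [[0, 0, 0], 0],
    [[0, 0, 0], 0],
    [[0, 0, -0.02], 0],
    [[0, 0, -0.06], 0],
    [[0, 0, -0.12], 0],
    [[0, 0, -0.18], 0],
    [[0, 0, -0.206], 0],
    [[0, 0, -0.206], 0]
  ],
  "hand": -1
}}

```text
time_s: 42.08
tool_pos: [0.6074, 0.0302, 0.2032]
tool_rot: [-179.9, 0.3, -159.5]
force: [0.5, 1.0, -1.3]
grip_width: 0.0872
```

```bash
python3 go.py .606 .0293 .2 200.5 .444 .3112 .2 147.5
```

```text
[ 0.053   0.3208 -0.    ] 0.925 rows 5.202131501605856 4.953271028037384
```

```bash
python3 - <<'E'
from fit import *
for n in("side","top"):
    im,d=env.read_camera(n); W=cloud(n,d); P=W.reshape(-1,3);P=P[~np.isnan(P[:,0])]
    if n=="side":print('waf',*fit(W,(.444,.311),.0143,.045)); 
    print('clip',*fit(W,(.606,.029),.034,.05))
    c=np.array([.444,.3112]);a=np.radians(57.5);u=np.array([np.cos(a),np.sin(a)]);v=np.array([-u[1],u[0]])
    Q=P[(np.hypot(*(P[:,:2]-c).T)<.2)&(P[:,2]>.03)&(P[:,2]<.16)];D=(Q[:,:2]-c)*1000
    for z0,z1 in((.03,.06),(.06,.08),(.08,.1),(.1,.15)):
        m=(Q[:,2]>z0)&(Q[:,2]<z1)
        if m.sum(): print(n,z0,m.sum(),'u',(D[m]@u).min().round(),(D[m]@u).max().round(),'v',(D[m]@v).min().round(),(D[m]@v).max().round(),'z',Q[m,2].max().round(3))
# body bottom from side image taken now: points near tool
o=env.get_obs();t=o['tool_pos'];im,d=env.read_camera("side");W=cloud("side",d).reshape(-1,3)
q=W[(np.hypot(*(W[:,:2]-t[:2]).T)<.11)&(W[:,2]>t[2]+.01)]
y=np.radians(o['tool_rot'][2]);s=abs((q[:,:2]-t[:2])@[np.sin(y),-np.cos(y)]);print('body z-TCP',np.percentile(q[s>.068][:,2]-t[2],[0,2,10]))
E
```

```text
waf [444.2 312.1] [52. 51.] long axis 57.7 n 573 [0.4439 0.3141 0.0142]
clip [608.6  31.1] [72.3 51.8] long axis 19.5 n 371 [0.6082 0.0335 0.0341]
side 0.03 258 u 87.0 190.0 v -60.0 63.0 z 0.06
side 0.06 167 u 91.0 119.0 v -56.0 -27.0 z 0.08
side 0.08 54 u 96.0 113.0 v -50.0 -36.0 z 0.1
side 0.1 4 u 103.0 105.0 v -44.0 -41.0 z 0.104
clip [599.5  47.2] [69.8  5.3] long axis 22.1 n 42 [0.594  0.045  0.0334]
top 0.03 139 u 81.0 194.0 v -61.0 99.0 z 0.06
top 0.06 83 u 86.0 112.0 v -58.0 -29.0 z 0.08
top 0.08 22 u 93.0 107.0 v -50.0 -36.0 z 0.094
top 0.1 3 u 100.0 104.0 v -44.0 -42.0 z 0.106
body z-TCP [0.08824437 0.09032812 0.09511704]
```

```bash
python3 go.py .606 .0293 .2 200.5 .4324 .3115 .2 147.5
```

```text
[ 0.0638  0.3251 -0.    ] 0.925 rows 5.301140707432693 4.953271028037384
```

>>> {"name": "move_arm", "arguments": {
  "steps": [
    [[0.0638, 0.3251, 0], 0.925],
    [[0.0638, 0.3251, 0], 0.925],
    [[0.0638, 0.3251, 0], 0.925],
    [[0.0638, 0.3251, 0], 0.925],
    [[0.0638, 0.3251, 0], 0.925],
    [[0.0638, 0.3251, 0], 0.925],
    [[0.0638, 0.3251, 0], 0.925],
    [[0.0638, 0.3251, 0], 0.925],
    [[0.0638, 0.3251, 0.04], 0.925],
    [[0.0638, 0.3251, 0.08], 0.925],
    [[0.0638, 0.3251, 0.12], 0.925],
    [[0.0638, 0.3251, 0.13], 0.925],
    [[0.0638, 0.3251, 0.13], 0.925]
  ]
}}

```text
time_s: 43.85
tool_pos: [0.4329, 0.3107, 0.0696]
tool_rot: [-180.0, -0.0, 147.4]
force: [-0.5, 0.4, 1.5]
grip_width: 0.0871
```

```bash
python3 - <<'E'
from fit import *
print(env.get_obs()['tool_pos'])
for n in("top","side"):
    im,d=env.read_camera(n); W=cloud(n,d); save(n+'11',im)
    print(n,'clip',*fit(W,(.606,.029),.034,.05))
cv2.imwrite('pics/c11.png',np.hstack([cv2.resize(cv2.imread('pics/side11.png')[180:400,150:400],(440,388)),cv2.resize(cv2.imread('pics/top11.png')[140:300,110:260],(360,388))]))
E
```

```text
[0.43292775 0.3106998  0.06962462]
top clip [606.9  28.6] [70.6 44.6] long axis 21.0 n 413 [0.6065 0.0289 0.0341]
side clip [608.6  31.7] [72.3 48.7] long axis 19.2 n 364 [0.6079 0.0333 0.0341]
```

View pics/c11.png

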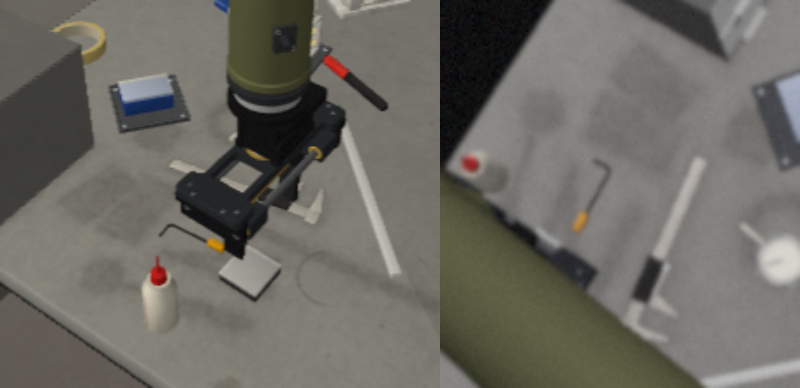

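>>> {"name": "move_arm", "arguments": {
  "steps": [
    [[0, 0, 0.02], 0],
    [[0, 0, 0.04], 0],
    [[0, 0, 0.055], 0],
    [[0, 0, 0.067], 0],
    [[0, 0, 0.075], 0],
    [[0, 0, 0.08], 0],
    [[0, 0, 0.083], 0],
    [[0, 0, 0.083], 0],
    [[0, 0, 0.083], 0]
  ]
}}

```text
time_s: 45.08
tool_pos: [0.4326, 0.3116, -0.0131]
tool_rot: [180.0, 0.0, 147.5]
force: [0.6, 0.3, -0.1]
grip_width: 0.0869
```

>>> {"name": "move_arm", "arguments": {
  "steps": [
    [[0, 0, 0], 0],
    [[0, 0, 0], 0],
    [[0, 0, 0], 0],
    [[0, 0, 0], 0],
    [[0, 0, 0], 0],
    [[0, 0, 0], 0],
    [[0, 0, 0], 0],
    [[0, 0, 0], 0]
  ],
  "hand": 1,
  "squeeze": 6
}}

```text
time_s: 46.08
tool_pos: [0.4324, 0.3116, -0.0134]
tool_rot: [180.0, 0.0, 147.5]
force: [0.5, -0.1, 1.0]
grip_width: 0.0504
```

```bash
python3 - <<'E'
from fit import *
im,d=env.read_camera("side"); W=cloud("side",d)
print('waf',*fit(W,(.440,.307),.0143,.045))
r=env.cut_out("side","waffle_pack_centre")[0];print(r["conf"],np.nanmean(W[r["region"]],0))
E
python3 go.py .4324 .3115 .15 147.5 .5977 .0260 .15 200.5
```

```text
waf [424.1 319. ] [67.1 11.8] long axis 54.2 n 102 [0.4228 0.3193 0.014 ]
0.5 [0.42382583 0.32495178 0.01286215]
[-0.2928 -0.152  -0.    ] -0.925 rows 5.278408002418911 4.953271028037384
```

>>> {"name": "move_arm", "arguments": {
  "steps": [
    [[0, 0, -0.01], 0],
    [[0, 0, -0.03], 0],
    [[0, 0, -0.07], 0],
    [[0, 0, -0.12], 0],
    [[0, 0, -0.163], 0],
    [[0, 0, -0.163], 0],
    [[0, 0, -0.163], 0]
  ]
}}

```text
time_s: 47.05
tool_pos: [0.4323, 0.3112, 0.1499]
tool_rot: [-180.0, 0.1, 147.5]
force: [0.2, 0.3, 0.8]
grip_width: 0.0506
```

>>> {"name": "move_arm", "arguments": {
  "steps": [
    [[-0.018, -0.009, 0], -0.06],
    [[-0.048, -0.025, 0], -0.15],
    [[-0.082, -0.043, 0], -0.26],
    [[-0.118, -0.061, 0], -0.37],
    [[-0.155, -0.08, 0], -0.49],
    [[-0.19, -0.099, 0], -0.6],
    [[-0.225, -0.117, 0], -0.71],
    [[-0.256, -0.133, 0], -0.81],
    [[-0.28, -0.145, 0], -0.885],
    [[-0.2928, -0.152, 0], -0.925],
    [[-0.2928, -0.152, 0], -0.925],
    [[-0.2928, -0.152, 0], -0.925],
    [[-0.2928, -0.152, 0], -0.925]
  ]
}}

```text
time_s: 48.68
tool_pos: [0.597, 0.0271, 0.1495]
tool_rot: [-180.0, -0.0, -159.4]
force: [-0.6, -0.4, -0.5]
grip_width: 0.0506
```

>>> {"name": "move_arm", "arguments": {
  "steps": [
    [[0, 0, 0.03], 0],
    [[0, 0, 0.06], 0],
    [[0, 0, 0.09], 0],
    [[0, 0, 0.105], 0],
    [[0, 0, 0.113], 0],
    [[0, 0, 0.117], 0],
    [[0, 0, 0.117], 0],
    [[0, 0, 0.117], 0]
  ]
}}

```text
time_s: 49.68
tool_pos: [0.5981, 0.026, 0.0334]
tool_rot: [-180.0, 0.1, -159.5]
force: [0.2, -0.2, -0.1]
grip_width: 0.0503
```

```bash
python3 - <<'E'
from fit import *
im,d=env.read_camera("side"); W=cloud("side",d);print(env.get_obs()['tool_pos'])
P=W.reshape(-1,3)
for z in(.034,.060):
    print(*fit(W,(.607,.0295),z,.05,.004))
cv2.imwrite('pics/c12.png',cv2.resize(im[180:290,170:310,::-1],None,fx=4,fy=4,interpolation=cv2.INTER_CUBIC))
E
```

```text
[0.59805477 0.02595237 0.03327539]
[608.2  32.1] [72.9 48.3] long axis 19.3 n 190 [0.6096 0.0424 0.034 ]
[610.7  46.2] [72.6 40.3] long axis -20.8 n 127 [0.6123 0.0472 0.0603]
```

View pics/c12.png

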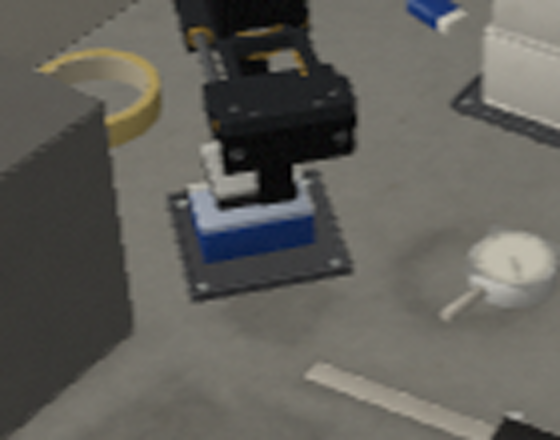

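>>> {"name": "move_arm", "arguments": {
  "steps": [
    [[0, 0, 0.005], 0],
    [[0, 0, 0.009], 0],
    [[0, 0, 0.0115], 0],
    [[0, 0, 0.0115], 0],
    [[0, 0, 0.0115], 0]
  ]
}}

```text
time_s: 50.35
tool_pos: [0.5976, 0.026, 0.0211]
tool_rot: [180.0, -0.0, -159.5]
force: [-0.1, 0.2, -1.3]
grip_width: 0.0501
```

>>> {"name": "move_arm", "arguments": {
  "steps": [
    [[0, 0, 0], 0],
    [[0, 0, 0], 0],
    [[0, 0, 0], 0],
    [[0, 0, 0], 0],
    [[0, 0, 0], 0],
    [[0, 0, 0], 0],
    [[0, 0, -0.02], 0],
    [[0, 0, -0.06], 0],
    [[0, 0, -0.12], 0],
    [[0, 0, -0.18], 0],
    [[0, 0, -0.18], 0],
    [[0.06, 0.18, -0.18], 0],
    [[0.06, 0.18, -0.18], 0],
    [[0.06, 0.18, -0.18], 0],
    [[0.06, 0.18, -0.18], 0],
    [[0.06, 0.18, -0.18], 0],
    [[0.06, 0.18, -0.18], 0]
  ],
  "hand": -1
}}

```text
time_s: 52.48
tool_pos: [0.4792, 0.1722, 0.201]
tool_rot: [180.0, -0.0, -159.6]
force: [-0.4, 0.2, -0.0]
grip_width: 0.0873
```

```bash
python3 - <<'E'
from fit import *
print(env.get_obs()['tool_pos'])
for n in("top","side"):
    im,d=env.read_camera(n); W=cloud(n,d); save(n+'13',im)
    print(n,'clip',*fit(W,(.607,.0295),.034,.05)); print('waf',*fit(W,(.607,.0295),.048,.05))
    print('block',*fit(W,(.417,-.118),.139,.03,.003)); print('small',*fit(W,(.417,-.118),.121,.065,.003))
cv2.imwrite('pics/c13.png',np.hstack([cv2.resize(cv2.imread('pics/side13.png')[110:290,170:390],(440,360)),cv2.resize(cv2.imread('pics/top13.png')[140:300,210:370],(360,360))]))
E
```

```text
[0.47916852 0.1722137  0.201031  ]
top clip [607.   29.1] [70.4 43.4] long axis 20.9 n 109 [0.6019 0.0273 0.034 ]
waf [605.9  28.3] [51.1 50.4] long axis 20.8 n 348 [0.6058 0.0282 0.0482]
block [ 415.6 -118.7] [38.7 27.9] long axis 63.6 n 164 [ 0.4155 -0.1184  0.1392]
small [ 417.4 -119. ] [85.4 49.6] long axis -26.9 n 472 [ 0.4184 -0.1191  0.121 ]
side clip [607.4  33.1] [73.3 47.9] long axis 21.5 n 131 [0.6117 0.0415 0.0342]
waf [607.5  30.3] [54.7 53. ] long axis -69.9 n 303 [0.6068 0.0329 0.048 ]
block [ 415.3 -117.2] [42.7 28.8] long axis 64.3 n 96 [ 0.4161 -0.1137  0.1391]
small [ 416.8 -117.8] [86.5 53.8] long axis -27.8 n 157 [ 0.4007 -0.1105  0.121 ]
```

View pics/c13.png

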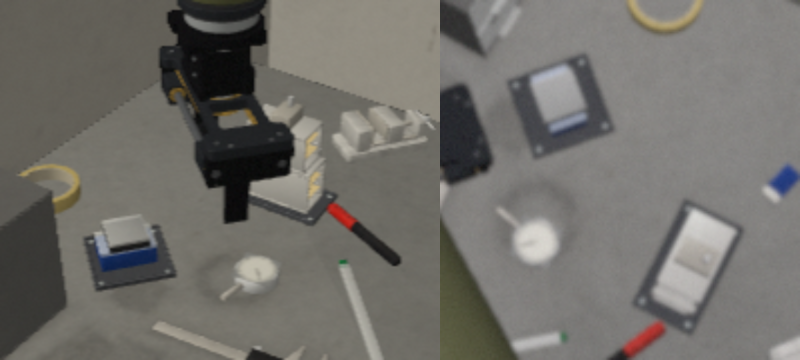

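```bash
python3 -c "
from cell import env
print(env.sign_off())"
```

```text
the job is handed in; nothing more can be done
None
```

Both stacks are built and the job was handed in at about 52.6 s, with everything released and the gripper clear.

**Long tray:**
- The large magazine's measured centre is within about 1.5 mm of the tray's and its yaw within about 1°.
- The small magazine is on top, about 1–2 mm off the large one.
- The setup block stands upright on top, pin up, about 2 mm off centre.

**Square tray:**
- The clip box lies flat inside the rim, about 1–2 mm off centre.
- The waffle pack lies flat on top. It is about 1.5 mm off in the top camera and nearer 3 mm in the side camera, where the box was partly hidden.

**What went wrong or disagreed:**
- **Setup block:** my first grasp closed above it, nudged its pin and shifted it about 6 mm. The cameras showed the fingertips about 18 mm behind the TCP, not 8 mm ahead as the description says. I allowed for this on every grasp after that, and the second try held.
- **Cameras:** the two cameras differ by 2–3 mm, mainly in y, so I averaged them. The offsets above are only good to that.
- **Bottle:** I gripped the waffle pack 10 mm off centre so the gripper would clear the bottle beside it.

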